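# Put up the overhead phone stand

### The arm

A 6-joint arm with a two-finger parallel gripper is mounted at the origin on a cart in front of the work surface, level with it; the furniture and walls round the work are solid. World frame = base frame: x ahead of the robot, y to its left, z up, the work surface at z = 0. Lengths are in m, angles in degrees, forces in N, time in s.
With the tool pointing down it reaches from about 0.375 to 0.9 m from the base axis. Payload 3.1 kg.
Tool frame: the origin (TCP) lies between the finger pads; the fingertips stand 11 mm ahead of it and the grasp point (between the pads) lies 8 mm behind it; z points along the fingers, y is the line along which they close (so a half turn about z gives the same grasp; the last joint's range is limited). The gripper opens to 87 mm and grips with 3 to 60 N. Pads are 19 mm wide; open, the fingers measure 117 mm over their backs; the gripper's body (75 mm by 190 mm) begins 51 mm behind the grasp point.
Start: joints at [-83.738, 30.224, 82.088, -0, 67.689, -10.227], TCP at [0.177, -0.599, 0.234] pointing down, gripper open.
Joint ranges: [-176.69, 176.69], [-43.24, 126.21], [12.49, 139.97], [-82, 262], [0, 151.66], [-163.58, 163.58]. Speed limits (degrees/s): [159.86, 159.86, 180, 180, 180, 180].

### API

Orientations are given as a 3x3 rotation matrix whose columns are the frame's x, y, z axes.
In Python, from rig import bot gives the robot as it stands.
- The arm moves only by the tool apply_moves, never from a script. Its argument "steps" is a list that holds one entry, the list of rows, each a list of 7 numbers: the shift along the tool's x, y, z in cm, then the turn, a rotation vector about the tool's x, y, z in degrees, then the gripper command: -1 is shut, 1 is fully open, values between are in proportion. In form: [[[dx, dy, dz, rx, ry, rz, jaw], ...]]. A call has 1 to 20 rows; each row is the pose to reach, as a shift and turn from the pose commanded when the call began, along the tool's axes at that moment; what a row does not reach only later rows make up. A row lasts 1/8 s, in which the tool goes at most 62.5 mm and 10.7 degrees, less where a joint would pass 70% of its speed; a pose out of reach is approached as far as the arm can. A call with a gripper value outside its range is refused whole. The fingers move at their own pace and stop on an object; the grip force is fixed at half the most. Time passes only in rows, so rows that repeat a pose let the fingers close. It gives the time, the measured TCP pose, the force, the opening and the grip force at its end, in the units of the state.
- bot.read_state(): the state, without advancing time (a new reading comes with each control period).
- bot.capture(name): name is "scene" or "top" or "wrist"; returns the picture (400x640x3 uint8, blue, green, red); there is no depth.
- bot.camera_model(name): a dict with "intrinsics" (3x3 intrinsics, pixels), "R" (3x3) and "t" (3): a world point X has camera coordinates R X + t. Camera axes: x right, y down, z forward; pixel columns grow to the right and rows downward; lengths in m; the calibration is good to about 2 mm. A picture is of the moment at which its call begins: read the wrist's pose just before it. camera_model takes no time and is no camera call; for the wrist camera it gives the pose at the moment of the call.
- bot.hand_in(): hands the job in; it is judged then, once.
The state is a dict: "time_s": time; "joint_positions": joint angles; "qvel": joint speeds; "tau": joint torques, N m; "position": TCP position; "tcp_rot": TCP orientation; "force": force on the tool from outside, world axes, zero at the start; "moment": the same for the moment, N m; "opening": opening from 0.0 (shut) to 1.0 (fully open); "grasp_force": force on a finger pad.
Only numpy, scipy, OpenCV 4.12 (cv2) and the standard library are available. Lean on these libraries where they do the work, as an engineer would, in place of code of your own. Each camera call takes 0.05 s, during which the arm holds its last target. There are 200 camera calls.

### The job

Get the stand ready for filming a recipe from above: pull its leaning mast out until the lock button clicks out and the mast stays up, and only then lay the phone flat and centred on the raised cradle, between its two end lips. The salt shaker has been left standing on the phone; before you pick the phone up, stand the shaker upright on the bare worktop. Do not knock over or shift the other things standing about, and mind the wall cupboards overhead.

Things in the scene. Friction and masses are not known exactly. Their poses are not given: they have to be found in the camera images.
- stand: Fixed phone stand; base plate 150 x 150 x 12 mm, origin at the centre of its underside. From (20, 0, 20) mm in this frame a 30 x 26 mm tube, 85 mm long, leans 35 degrees from vertical along u = (-sin 35, 0, cos 35) (this frame's -x, to the robot side). The mast slides out along u; it carries a 34 mm square head block, a pull paddle on the same axis and, on the +y side, a level cradle.
- mast (a joint): How far the mast is drawn out of the tube, in m: 0 fully in, about 0.080 where the lock button springs out, 0.086 the end stop. Stiff: about 5 to 8 N moves it along u and it stays where it is left; once locked it cannot go back below about 0.079.
- lock_button (a joint): Round steel lock button on the mast, 9 mm across: 0 while held inside the tube; at full draw it springs out by 0.008 m to the stand's -y, through the dark window near the tube's upper end. It need not be touched.
- paddle_top (a point): Middle of the free end of the pull paddle. The paddle is a flat black plate along u: 36 mm from here down to the head block, 44 mm wide along the stand's y, 12 mm thick along (cos 35, 0, sin 35) of the stand frame. The fingers close on its broad faces, the tool tilted 35 degrees to point along -u.
- cradle_mid (a point): Centre of the upper face of the cradle: a level plate 6 mm thick, 44 mm wide (stand's x), 162 mm long (stand's y), with a lip 3 mm thick and 7 mm high at each end, 156 mm clear between them; its long sides are open. It lies 126 mm to the stand's +y of the mast's axis; a bar 20 mm wide, top 3 mm below the plate's, joins it to the head block.
- phone: Black phone in a bumper case, a slab 140 mm long (its x) x 62 mm wide (its y) x 12 mm thick, 0.15 kg, lying flat on the worktop; origin at the centre of its underside. Either way round on the cradle will do.
- salt_shaker: Round glass salt shaker with a pale metal top, 44 mm across, 90 mm tall, 0.1 kg, at first standing on the phone; origin at the centre of its underside, z along its axis.
- notepad: Wire-bound pad lying on the worktop, 144 (its x) x 207 (its y) x 15 mm; origin at the centre of its underside. Leave alone.
- spice_jar: Upright spice jar with a red cap, 45 mm across, 106 mm tall, close beside one long side of the phone; origin at the centre of its underside. Leave alone.
- egg_timer: Round red kitchen timer, 63 mm across, 55 mm tall, near the other long side of the phone; origin at the centre of its underside. Leave alone.
- oil_bottle: Bottle 59 mm across, 203 mm tall, behind the cradle; origin at the centre of its underside. Leave alone. (Wall cupboards hang over all of the worktop beyond x = 0.58 m, their undersides 0.62 m above it: carry things low there.)
- jam_jar: Jam jar 62 mm across, 86 mm tall, in front of the stand to the right; origin at the centre of its underside. Leave alone.
- coffee_mug: Spotted mug 82 mm across, 117 mm over the handle, 91 mm tall, farther back on the right; origin at the centre of its underside. Leave alone.

How it is judged:
By the outcome, as a careful person would: the job done as asked, in the order asked, and still so for the second after the job is handed in, with the robot touching nothing.
It also fails if it takes over 72 s, if anything falls off the work surface, if the arm or the gripper's body presses on something with over 40 N, if the wrist force passes 120 N, or if a joint passes its speed limit or range.

## Working session

There is one attempt and no reset: what is moved stays moved. The work goes in short steps, Python scripts to look and compute and a tool call to move; the robot and the scene stay as the last step left them, time stands still between calls to the robot, and variables do not carry over. Pictures are saved under pics/ and viewed, at most 10 in all, crops included, and the job is handed in when it is done.

Besides the shell and the picture viewer there is one more tool, called after ">>>" by a JSON object that holds its "fn" and its "kwargs", one argument or row to a line. apply_moves: Moves the arm, as the interface text tells. Its arguments: {"type":"object","properties":{"steps":{"type":"array","items":{"type":"array","items":{"type":"array","items":{"type":"number"}}}}},"required":["steps"]}

```bash
mkdir -p pics; ls; python3 - <<'E'
from rig import bot
import cv2,numpy as np
s=bot.read_state();print(s)
for n in("scene","top"):
    im=bot.capture(n);cv2.imwrite(f"pics/{n}0.png",im)
    m=bot.camera_model(n);print(n,m, -m["R"].T@m["t"])
E
```

```text
pics
{'time_s': 0.0, 'joint_positions': array([-8.37377857e+01,  3.02786722e+01,  8.21568602e+01, -9.77775056e-04,
        6.76896226e+01, -1.02296979e+01]), 'qvel': array([ 0.00861506,  0.01678892,  0.12263761,  0.02094303,  0.07953425,
       -0.08002414]), 'tau': array([-3.38836116e-04, -4.40041780e+01, -1.76589721e+01,  6.32948452e-02,
        5.81247511e-02, -1.76362405e-04]), 'position': array([ 0.17734414, -0.59856362,  0.23257214]), 'tcp_rot': array([[ 9.58858020e-01,  2.83885950e-01, -2.53961705e-04],
       [ 2.83885820e-01, -9.58855638e-01,  2.16961023e-03],
       [ 3.72409249e-04, -2.15244430e-03, -9.99997614e-01]]), 'force': array([ 0.5207689 , -0.35833589,  0.04739795]), 'moment': array([-0.00066084, -0.02523876,  0.05192929]), 'grasp_force': 0.0, 'opening': 0.9974100250780472}
scene {'intrinsics': array([[420.48359995,   0.        , 318.33006386],
       [  0.        , 420.48359995, 196.11048001],
       [  0.        ,   0.        ,   1.        ]]), 'R': array([[ 0.87670672, -0.48095884, -0.00799555],
       [-0.21579641, -0.37839634, -0.90013783],
       [ 0.42990376,  0.7908823 , -0.4355318 ]]), 't': array([-0.48604487,  0.21717959,  1.47136157])} [-0.15955849 -1.31526143  0.83243013]
top {'intrinsics': array([[430.96883321,   0.        , 324.89251433],
       [  0.        , 430.96883321, 196.76612791],
       [  0.        ,   0.        ,   1.        ]]), 'R': array([[ 0.08613922, -0.99626752,  0.00557421],
       [-0.80745002, -0.07308901, -0.58539086],
       [ 0.58361331,  0.04592422, -0.81073206]]), 't': array([-0.04446606,  0.51889665,  1.40247339])} [-0.39568875 -0.07078194  1.44103536]
```

```bash
python3 - <<'E'
import cv2
a=cv2.imread("pics/scene0.png");b=cv2.imread("pics/top0.png")
cv2.imwrite("pics/v1.png",cv2.resize(b,(800,500),interpolation=cv2.INTER_CUBIC))
cv2.imwrite("pics/v2.png",cv2.resize(a,(800,500),interpolation=cv2.INTER_CUBIC))
E
```

```text
(no output)
```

View pics/v1.png

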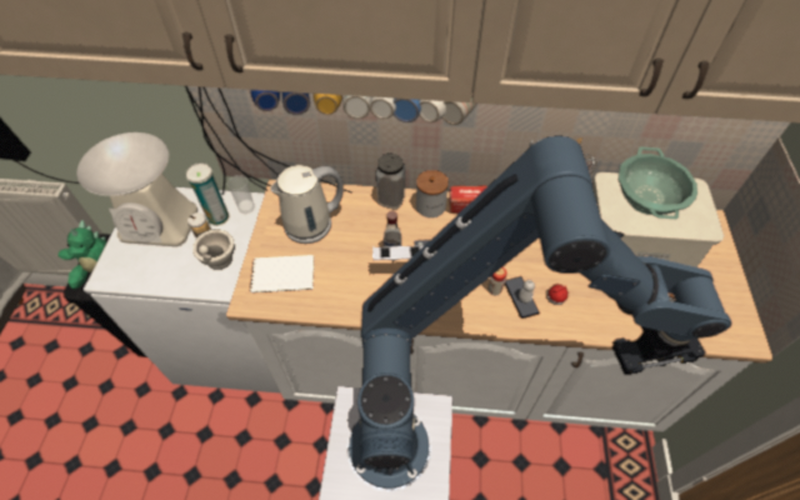

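View pics/v2.png

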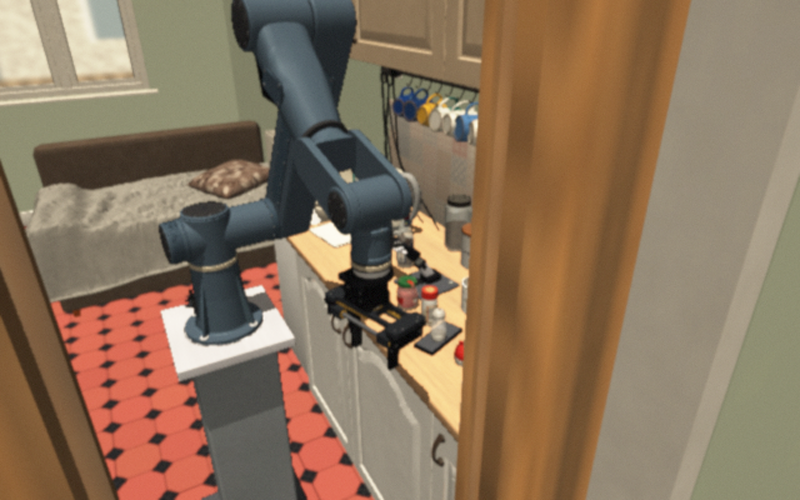

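The top view (800 px wide) shows the phone at (522,297) with the shaker at (527,292), the spice jar at (497,282), the timer at (558,293), the cradle at (393,253) and the notepad at (283,274). The arm hides the stand. In the scene view a door post hides part of the worktop.

```bash
cat > h.py <<'E'
from rig import bot
import cv2,numpy as np
from scipy.spatial.transform import Rotation as Ro
np.set_printoptions(precision=4,suppress=True)
def ray(m,px):
    d=m["R"].T@np.linalg.solve(m["intrinsics"],[px[0],px[1],1]);return -m["R"].T@m["t"],d
def plane(m,px,z):
    c,d=ray(m,px);return c+d*(z-c[2])/d[2]
def proj(m,X):
    p=(m["R"]@np.atleast_2d(X).T).T+m["t"];q=p@m["intrinsics"].T;return q[:,:2]/q[:,2:]
def tri(ms,pxs):
    A=[];b=[]
    for m,p in zip(ms,pxs):
        c,d=ray(m,p);d/=np.linalg.norm(d);P=np.eye(3)-np.outer(d,d);A.append(P);b.append(P@c)
    return np.linalg.lstsq(np.vstack(A),np.hstack(b),rcond=None)[0]
def move(pos,R=None):
    s=bot.read_state();T=s["tcp_rot"];R=T if R is None else np.asarray(R)
    print("cm",T.T@(np.asarray(pos)-s["position"])*100,"deg",np.degrees(Ro.from_matrix(T.T@R).as_rotvec()))
def down(a): # tool down, tool y axis at angle a deg in world
    a=np.radians(a);y=np.array([np.cos(a),np.sin(a),0]);z=np.array([0,0,-1.]);return np.c_[np.cross(y,z),y,z]
E
python3 - <<'E'
from h import *
m=bot.camera_model("top")
for n,p,z in [("phone",(522,297),.012),("shakerbase",(527,297),.012),("shtop",(528,285),.1),("jarcap",(499,272),.106),("timer",(558,290),.05),("cradle",(393,253),.15),("note",(283,274),.015)]:
    print(n,plane(m,np.array(p)*.8,z))
s=bot.read_state();w=bot.camera_model("wrist");c=-w["R"].T@w["t"]
print("cam in tool",s["tcp_rot"].T@(c-s["position"]),s["tcp_rot"].T@w["R"].T,w["intrinsics"])
move([.42,-.22,.40],down(-90+0)); move([.42,-.22,.40],down(90))
E
```

```text
phone [ 0.4727 -0.3604  0.012 ]
shakerbase [ 0.4741 -0.3757  0.012 ]
shtop [ 0.4616 -0.3617  0.1   ]
jarcap [ 0.4955 -0.2769  0.106 ]
timer [ 0.4839 -0.4619  0.05  ]
cradle [0.5049 0.0384 0.15  ]
note [0.4877 0.3859 0.015 ]
cam in tool [ 0.0775  0.0016 -0.1505] [[ 0.0001 -0.9593 -0.2824]
 [ 1.      0.0001  0.0001]
 [-0.0001 -0.2824  0.9593]] [[312.4911   0.     318.3784]
 [  0.     312.4911 205.5013]
 [  0.       0.       1.    ]]
cm [ 34.0206 -29.4509 -16.6677] deg [-0.1124 -0.0026 16.491 ]
cm [ 34.0206 -29.4509 -16.6677] deg [   0.0037   -0.1615 -163.5089]
```

>>> {"fn": "apply_moves", "kwargs": {
  "steps": [
    [[31.2,-19.8,-14.7,0,0,16.5,1],[31.2,-19.8,-14.7,0,0,16.5,1],[31.2,-19.8,-14.7,0,0,16.5,1],[31.2,-19.8,-14.7,0,0,16.5,1],[31.2,-19.8,-14.7,0,0,16.5,1],[31.2,-19.8,-14.7,0,0,16.5,1],[31.2,-19.8,-14.7,0,0,16.5,1],[31.2,-19.8,-14.7,0,0,16.5,1],[31.2,-19.8,-14.7,0,0,16.5,1]]
  ]
}}

```text
time_s: 1.23
position: [0.4196, -0.3212, 0.3797]
tcp_rot: [[1.0, -0.001, -0.002], [-0.001, -1.0, 0.001], [-0.002, -0.001, -1.0]]
force: [-0.3, -1.1, -0.0]
opening: 0.995
grasp_force: 0.0
```

```bash
python3 - <<'E'
from h import *
import pickle
s=bot.read_state();print(s["time_s"],s["position"],s["joint_positions"])
mw=bot.camera_model("wrist");im=bot.capture("wrist");t=bot.capture("top")
pickle.dump((mw,im,t),open("w1.pkl","wb"))
cv2.imwrite("pics/w1.png",cv2.resize(im,(800,500),interpolation=cv2.INTER_CUBIC))
E
```

```text
1.225 [ 0.4196 -0.3212  0.3797] [-49.537   14.388   83.9366  -0.0433  81.765   40.5116]
```

View pics/w1.png

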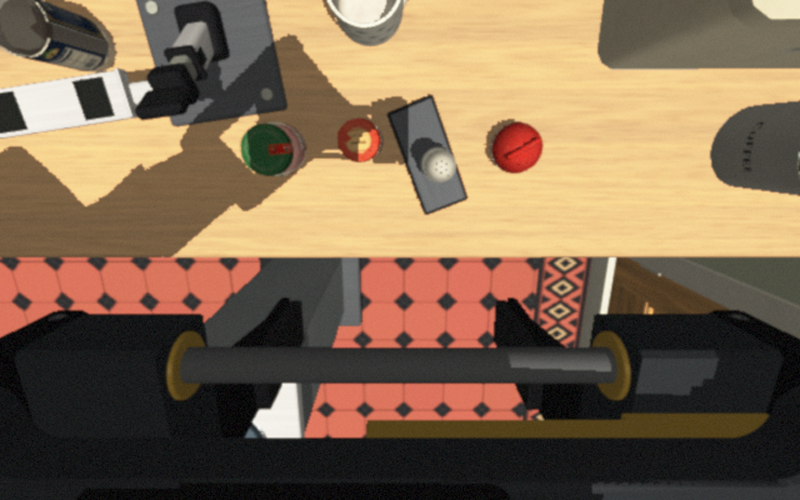

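The wrist view (800 px) shows:
- **Phone:** corners at (388,112), (433,95), (467,198) and (427,214).
- **Other objects:** shaker top (439,165), spice cap (359,139), timer (517,147), jam jar (270,150).
- **Stand:** base corner (287,107), cradle end near (125,72), paddle near (165,90).

```bash
python3 - <<'E'
from h import *
import pickle
m,im,t=pickle.load(open("w1.pkl","rb"))
P=lambda x,y,z:plane(m,(x*.8,y*.8),z)
c=np.array([P(388,112,.012),P(433,95,.012),P(467,198,.012),P(427,214,.012)]);print(c,c.mean(0),np.linalg.norm(c-np.roll(c,-1,0),axis=1))
d=c[0]+c[1]-c[2]-c[3];print("phone long ang",np.degrees(np.arctan2(d[1],d[0])))
for n,x,y,z in [("shaker",439,165,.102),("jar",359,137,.106),("timer",517,147,.055),("jam",270,150,.086),("basecorner",287,107,.012),("mug",365,5,.091)]: print(n,P(x,y,z))
cv2.imwrite("pics/c1.png",cv2.resize(im[60:180,170:450],(0,0),fx=2.8,fy=2.8,interpolation=cv2.INTER_CUBIC))
E
```

```text
[[ 0.5327 -0.3101  0.012 ]
 [ 0.5524 -0.3657  0.012 ]
 [ 0.4257 -0.4139  0.012 ]
 [ 0.4043 -0.3614  0.012 ]] [ 0.4788 -0.3628  0.012 ] [0.059  0.1356 0.0567 0.1383]
phone long ang 21.286665101676277
shaker [ 0.4734 -0.3664  0.102 ]
jar [ 0.502  -0.2822  0.106 ]
timer [ 0.4913 -0.4619  0.055 ]
jam [ 0.4887 -0.1822  0.086 ]
basecorner [ 0.5387 -0.1847  0.012 ]
mug [ 0.6264 -0.2902  0.091 ]
```

View pics/c1.png

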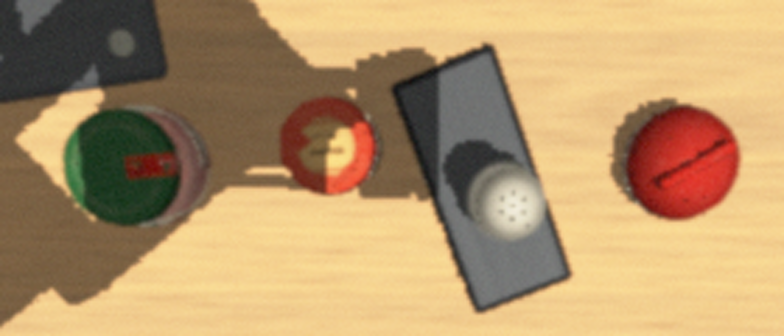

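```bash
python3 - <<'E'
from h import *
import pickle
m,im,t=pickle.load(open("w1.pkl","rb"))
P=lambda x,y,z:plane(m,(170+x/2.8,60+y/2.8),z)
c=np.array([P(393,90,.012),P(491,44,.012),P(571,275,.012),P(478,312,.012)]);print(c,c.mean(0),np.linalg.norm(c-np.roll(c,-1,0),axis=1))
print(P(511,206,.102),P(329,145,.106),P(684,162,.055))
move([.472,-.367,.17],down(201)); move([.472,-.367,.054],down(201))
E
```

```text
[[ 0.529  -0.31    0.012 ]
 [ 0.5528 -0.3641  0.012 ]
 [ 0.426  -0.4144  0.012 ]
 [ 0.4039 -0.3599  0.012 ]] [ 0.4779 -0.3621  0.012 ] [0.0591 0.1364 0.0588 0.1347]
[ 0.4714 -0.3682  0.102 ] [ 0.4993 -0.2825  0.106 ] [ 0.4909 -0.463   0.055 ]
cm [ 5.3024  4.5515 20.9453] deg [-0.0046  0.1169 68.8883]
cm [ 5.3203  4.5648 32.5453] deg [-0.0046  0.1169 68.8883]
```

>>> {"fn": "apply_moves", "kwargs": {
  "steps": [
    [[5.3,4.6,20,0,0,68.9,1],[5.3,4.6,20,0,0,68.9,1],[5.3,4.6,20,0,0,68.9,1],[5.3,4.6,20,0,0,68.9,1],[5.3,4.6,20,0,0,68.9,1],[5.3,4.6,20,0,0,68.9,1],[5.3,4.6,20,0,0,68.9,1],[5.3,4.6,24,0,0,68.9,1],[5.3,4.6,28,0,0,68.9,1],[5.3,4.6,30.5,0,0,68.9,1],[5.3,4.6,32.5,0,0,68.9,1],[5.3,4.6,32.5,0,0,68.9,1],[5.3,4.6,32.5,0,0,68.9,-1],[5.3,4.6,32.5,0,0,68.9,-1],[5.3,4.6,32.5,0,0,68.9,-1],[5.3,4.6,32.5,0,0,68.9,-1]]
  ]
}}

```text
time_s: 3.32
position: [0.4736, -0.367, 0.0561]
tcp_rot: [[0.36, -0.933, 0.001], [-0.933, -0.36, -0.001], [0.001, -0.0, -1.0]]
force: [0.5, -0.3, -0.6]
opening: 0.63
grasp_force: 0.0
```

>>> {"fn": "apply_moves", "kwargs": {
  "steps": [
    [[0,0,0,0,0,0,-1],[0,0,0,0,0,0,-1],[0,0,0,0,0,0,-1],[0,0,0,0,0,0,-1],[0,0,-2,0,0,0,-1],[0,0,-5,0,0,0,-1],[0,0,-8,0,0,0,-1],[0,0,-8,0,0,0,-1]]
  ]
}}

```text
time_s: 4.32
position: [0.475, -0.368, 0.1374]
tcp_rot: [[0.36, -0.933, 0.004], [-0.933, -0.36, -0.004], [0.005, -0.003, -1.0]]
force: [-0.3, -0.1, -0.7]
opening: 0.457
grasp_force: 29.6
```

>>> {"fn": "apply_moves", "kwargs": {
  "steps": [
    [[3,2,0,0,0,0,-1],[7,4.6,0,0,0,0,-1],[11,7.2,0,0,0,0,-1],[13.8,9.1,0,0,0,0,-1],[13.8,9.1,3,0,0,0,-1],[13.8,9.1,6.5,0,0,0,-1],[13.8,9.1,8.3,0,0,0,-1],[13.8,9.1,9,0,0,0,-1],[13.8,9.1,9.2,0,0,0,-1],[13.8,9.1,9.2,0,0,0,-1]]
  ]
}}

```text
time_s: 5.58
position: [0.4387, -0.5289, 0.0443]
tcp_rot: [[0.36, -0.933, 0.001], [-0.933, -0.36, -0.002], [0.002, -0.0, -1.0]]
force: [0.4, -0.8, -0.9]
opening: 0.46
grasp_force: 29.6
```

>>> {"fn": "apply_moves", "kwargs": {
  "steps": [
    [[0,0,0.1,0,0,0,-1],[0,0,0.2,0,0,0,-1],[0,0,0.2,0,0,0,-1]]
  ]
}}

```text
time_s: 5.95
position: [0.4388, -0.5292, 0.0438]
tcp_rot: [[0.36, -0.933, 0.002], [-0.933, -0.36, -0.002], [0.003, -0.001, -1.0]]
force: [-0.6, 1.6, 6.6]
opening: 0.46
grasp_force: 30.2
```

>>> {"fn": "apply_moves", "kwargs": {
  "steps": [
    [[0,0,-0.2,0,0,0,1],[0,0,-0.2,0,0,0,1],[0,0,-0.2,0,0,0,1],[0,0,-0.2,0,0,0,1],[0,0,-3,0,0,0,1],[0,0,-8,0,0,0,1],[0,0,-14,0,0,0,1]]
  ]
}}

```text
time_s: 6.82
position: [0.4375, -0.5275, 0.1813]
tcp_rot: [[0.36, -0.933, -0.002], [-0.933, -0.36, 0.003], [-0.004, 0.001, -1.0]]
force: [-0.2, -1.0, 1.0]
opening: 0.993
grasp_force: 0.0
```

```bash
python3 - <<'E'
from h import *
move([.40,-.03,.42],down(-90))
E
```

```text
cm [-47.8568 -14.3792 -23.7116] deg [ -0.0936   0.1962 -68.9183]
```

>>> {"fn": "apply_moves", "kwargs": {
  "steps": [
    [[-47.9,-14.4,-23.7,0,0,-68.9,1],[-47.9,-14.4,-23.7,0,0,-68.9,1],[-47.9,-14.4,-23.7,0,0,-68.9,1],[-47.9,-14.4,-23.7,0,0,-68.9,1],[-47.9,-14.4,-23.7,0,0,-68.9,1],[-47.9,-14.4,-23.7,0,0,-68.9,1],[-47.9,-14.4,-23.7,0,0,-68.9,1],[-47.9,-14.4,-23.7,0,0,-68.9,1],[-47.9,-14.4,-23.7,0,0,-68.9,1],[-47.9,-14.4,-23.7,0,0,-68.9,1],[-47.9,-14.4,-23.7,0,0,-68.9,1],[-47.9,-14.4,-23.7,0,0,-68.9,1]]
  ]
}}

```text
time_s: 8.32
position: [0.4, -0.0306, 0.4176]
tcp_rot: [[1.0, -0.002, -0.002], [-0.002, -1.0, 0.0], [-0.002, -0.0, -1.0]]
force: [-0.9, -0.2, 0.5]
opening: 1.001
grasp_force: 0.0
```

```bash
python3 - <<'E'
from h import *
import pickle
s=bot.read_state();print(s["time_s"],s["position"],s["joint_positions"])
mw=bot.camera_model("wrist");im=bot.capture("wrist");t=bot.capture("top")
pickle.dump((mw,im,t),open("w2.pkl","wb"))
cv2.imwrite("pics/w2.png",cv2.resize(im[:250],(0,0),fx=1.25,fy=1.25,interpolation=cv2.INTER_CUBIC))
E
```

```text
8.325 [ 0.4    -0.0306  0.4176] [-20.4238   0.6532  94.6867  -0.0202  84.7693  69.6936]
```

View pics/w2.png

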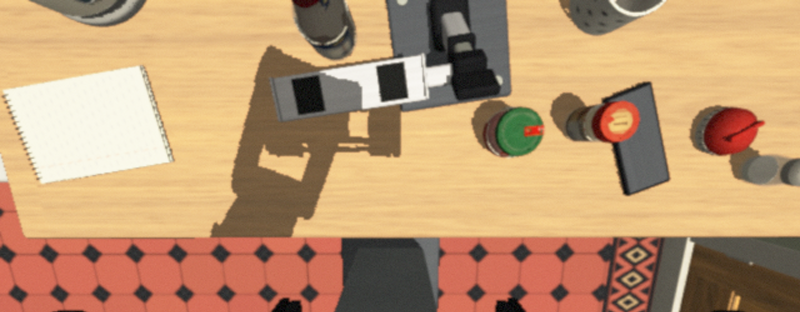

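The wrist view shows the stand at about (450,50), the cradle from (275,95) to (425,75) and the paddle at about (475,80). The oil bottle base is near (340,45), and the shaker stands at the right edge (770,170). I'll enlarge the stand.

```bash
python3 - <<'E'
import pickle,cv2
m,im,t=pickle.load(open("w2.pkl","rb"))
cv2.imwrite("pics/c2.png",cv2.resize(im[0:115,210:420],(0,0),fx=3.8,fy=3.8,interpolation=cv2.INTER_CUBIC))
E
```

```text
(no output)
```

View pics/c2.png

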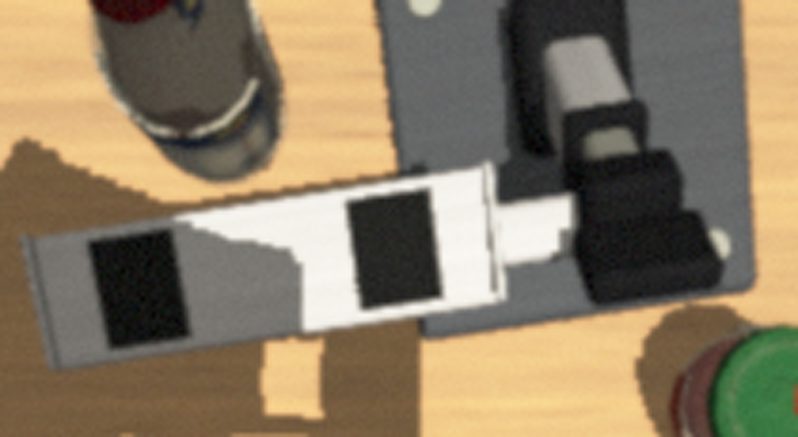

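```bash
cat > fit.py <<'E'
from h import *
import pickle
from scipy.optimize import least_squares
m2,im2,_=pickle.load(open("w2.pkl","rb"));m1,im1,_=pickle.load(open("w1.pkl","rb"))
C=lambda *p:np.array(p)/3.8+[210,0]
D=lambda *p:np.array(p)*.8
S,K=np.sin(np.radians(35)),np.cos(np.radians(35))
def W(q,X): 
    c,s=np.cos(q[2]),np.sin(q[2]);return np.array([q[0]+c*X[0]-s*X[1],q[1]+s*X[0]+c*X[1],X[2]])
def pts(q):
    cx,cz,p=q[3:6];c=(cx,.126,cz)
    L=lambda sx,sy:W(q,[cx+sx*.022,.126+sy*.081,cz+.007])
    B=lambda sx,sy:W(q,[sx*.075,sy*.075,.012])
    pd=lambda t,sy:W(q,[.02-S*p+t*K*.006,sy*.022,.02+K*p+t*S*.006])
    return [(m2,L(1,1),C(22,238),1),(m2,L(-1,1),C(52,368),1),(m2,L(-1,-1),C(505,298),1),(m2,L(1,-1),C(490,165),1),
     (m2,B(-1,-1),C(754,290),1),(m2,B(-1,1),C(425,338),1),(m2,W(q,[-.075+.116,.075,.012]),None,0),
     (m2,pd(-1,1),C(595,303),1),(m2,pd(-1,-1),C(722,285),1),
     (m1,B(-1,-1),D(288,107),.5),(m1,L(-1,-1),D(135,118),.3),(m1,L(1,-1),D(121,68),.3)]
def f(q): return np.concatenate([w*(proj(m,X)[0]-px) for m,X,px,w in pts(q) if w])
r=least_squares(f,[.6,-.1,.1,-.03,.15,.15]);q=r.x
print("x y yaw cx cz p",q[:2],np.degrees(q[2]),q[3:]);print(f(q).reshape(-1,2)/1)
print("implied cx from axis at same s as cz:",.02-S/K*(q[4]-.02))
np.save("q.npy",q)
pt=W(q,[.02-S*q[5],0,.02+K*q[5]]);print("paddle_top",pt,"cradle",W(q,[q[3],.126,q[4]]))
E
python3 fit.py
```

```text
x y yaw cx cz p [ 0.6009 -0.0996] 8.006986751123506 [-0.0523  0.1164  0.1694]
[[ 0.4056 -0.5317]
 [ 0.1312  0.5006]
 [ 0.4426  0.679 ]
 [ 0.3281 -0.7008]
 [ 1.9764 -0.7865]
 [-1.36    0.2283]
 [-1.9529  0.5797]
 [ 0.3869 -0.1209]
 [-0.4872  0.5403]
 [ 0.2416 -0.3183]
 [-0.0464  0.0118]]
implied cx from axis at same s as cz: -0.047465879129015134
paddle_top [ 0.5245 -0.1103  0.1588] cradle [0.5316 0.0179 0.1164]
```

```bash
python3 - <<'E'
from h import *
import pickle
m,im,t=pickle.load(open("w2.pkl","rb"))
def quad(c,z):
    c=np.array([plane(m,np.array(p)/1.25,z) for p in c]);print(c.mean(0),np.linalg.norm(c-np.roll(c,-1,0),axis=1))
quad([(4,91),(143,66),(173,160),(41,184)],.015)
# timer/jam diameters, table edge etc
import cv2
P=lambda u,v,z:plane(m,(210+u/3.8,v/3.8),z)
print("jam",plane(m,np.array([519,131])/1.25,.086)); print("base width near",P(752,290,.012)-P(425,338,.012),np.linalg.norm(P(752,290,.012)-P(425,338,.012)))
# base left edge line
a,b=P(385,40,.012),P(425,338,.012);print("left edge ang",np.degrees(np.arctan2(*(a-b)[1::-1])))
a,b=P(743,20,.012),P(752,270,.012);print("right edge ang",np.degrees(np.arctan2(*(a-b)[1::-1])))
# back-project same static point from w1/w2 : spice cap, jam, timer
cv2.imwrite("pics/tc.png",cv2.resize(t[150:280,270:480],(0,0),fx=3.8,fy=3.8,interpolation=cv2.INTER_CUBIC))
E
```

```text
[0.4973 0.3815 0.015 ] [0.1903 0.1194 0.1929 0.1218]
jam [ 0.4893 -0.1744  0.086 ]
base width near [ 0.0193 -0.1422  0.    ] 0.14353591190598952
left edge ang 8.202904250149441
right edge ang 6.75362717757394
```

View pics/tc.png

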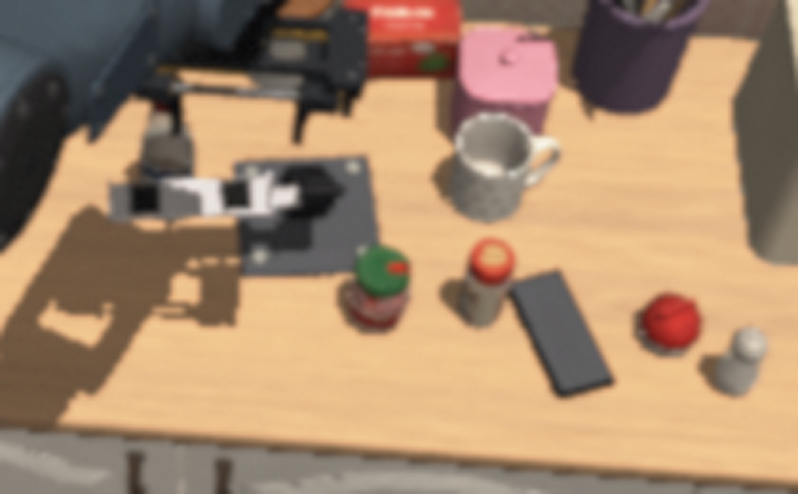

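The top crop shows the base corners at (380,268), (240,275), (235,160) and (366,157). The phone corners are (512,290), (560,271), (612,380) and (563,397), and the shaker stands upright at (740,360) clear of everything.

```bash
python3 - <<'E'
from h import *
m=bot.camera_model("top")
def quad(c,z):
    c=np.array([plane(m,(270+p[0]/3.8,150+p[1]/3.8),z) for p in c]);print(c.mean(0),np.linalg.norm(c-np.roll(c,-1,0),axis=1));return c
c=quad([(381,270),(240,275),(235,160),(366,157)],.012)
print(c)
c=quad([(511,290),(560,270),(613,380),(562,391)],.012);print(c)
q=np.load("q.npy")
from fit import W,S,K
for X in ([.02-S*q[5],0,.02+K*q[5]],[q[3],.126+.081,q[4]],[q[3],.126-.081,q[4]]): print((proj(m,W(q,X))[0]-[270,150])*3.8)
E
```

```text
[ 0.5949 -0.0962  0.012 ] [0.1462 0.1476 0.1425 0.1457]
[[ 0.5317 -0.1777  0.012 ]
 [ 0.5125 -0.0328  0.012 ]
 [ 0.6592 -0.0163  0.012 ]
 [ 0.6761 -0.1578  0.012 ]]
[ 0.4742 -0.3606  0.012 ] [0.0588 0.1339 0.0536 0.1227]
[[ 0.5193 -0.3113  0.012 ]
 [ 0.5484 -0.3625  0.012 ]
 [ 0.4231 -0.4097  0.012 ]
 [ 0.4062 -0.3589  0.012 ]]
x y yaw cx cz p [ 0.6009 -0.0996] 8.006986751123506 [-0.0523  0.1164  0.1694]
[[ 0.4056 -0.5317]
 [ 0.1312  0.5006]
 [ 0.4426  0.679 ]
 [ 0.3281 -0.7008]
 [ 1.9764 -0.7865]
 [-1.36    0.2283]
 [-1.9529  0.5797]
 [ 0.3869 -0.1209]
 [-0.4872  0.5403]
 [ 0.2416 -0.3183]
 [-0.0464  0.0118]]
implied cx from axis at same s as cz: -0.047465879129015134
paddle_top [ 0.5245 -0.1103  0.1588] cradle [0.5316 0.0179 0.1164]
[324.5779 188.6482]
[110.5744 201.5227]
[274.2442 194.8795]
```

```bash
sed -i 's/cx,cz,p=q\[3:6\]/cx,cz,p=q[3:6];BH=.0735/; s/\.022,\.126+sy\*\.081/.0217,.126+sy*.0807/; s/sx\*\.075,sy\*\.075,/sx*BH,sy*BH,/; s/sy\*\.022,/sy*.0217,/' fit.py
sed -i 's/for m,X,px,w in pts(q) if w\])/for m,X,px,w in pts(q) if w]+[300*np.array([q[3]-.02+S*(q[5]-.053),q[4]-.02-K*(q[5]-.053)])])/' fit.py
cat >> fit.py <<'E'
R8=Ro.from_euler("z",q[2]).as_matrix();u=R8@[-S,0,K]
RT=np.c_[np.cross(R8@[K,0,S],-u),R8@[K,0,S],-u]
E
python3 - <<'E'
from fit import *
print(RT,u)
move(pt+.06*u,RT)
E
```

```text
x y yaw cx cz p [ 0.5998 -0.0997] 8.134846494514727 [-0.0507  0.116   0.1683]
[[ 0.7681 -0.3087]
 [ 0.4458  0.2084]
 [ 0.2208  0.171 ]
 [ 0.0832 -0.6897]
 [ 1.1161 -1.0202]
 [-0.4225 -0.063 ]
 [-1.6739  1.0229]
 [ 0.0773  0.3291]
 [-0.9632  0.4166]
 [ 0.1936 -0.4843]
 [-0.0667  0.0125]
 [-1.3726  0.4807]]
implied cx from axis at same s as cz: -0.04723526702136105
paddle_top [ 0.5241 -0.1105  0.1578] cradle [0.5318 0.0179 0.116 ]
[[-0.1415  0.8109  0.5678]
 [ 0.9899  0.1159  0.0812]
 [ 0.      0.5736 -0.8192]] [-0.5678 -0.0812  0.8192]
cm [ 9.0497  8.464  21.0537] deg [-25.987   29.9664 -94.8615]
```

>>> {"fn": "apply_moves", "kwargs": {
  "steps": [
    [[3,3,4,-26,30,-94.9,1],[3,3,4,-26,30,-94.9,1],[3,3,4,-26,30,-94.9,1],[5,5,8,-26,30,-94.9,1],[7,7,12,-26,30,-94.9,1],[9,8.5,16,-26,30,-94.9,1],[9,8.5,18,-26,30,-94.9,1],[9,8.5,21,-26,30,-94.9,1],[9,8.5,21,-26,30,-94.9,1],[9,8.5,21,-26,30,-94.9,1],[9,8.5,21,-26,30,-94.9,1],[9,8.5,21,-26,30,-94.9,1],[9,8.5,21,-26,30,-94.9,1]]
  ]
}}

```text
time_s: 10.05
position: [0.4897, -0.1162, 0.2077]
tcp_rot: [[-0.143, 0.81, 0.569], [0.99, 0.118, 0.082], [-0.001, 0.575, -0.818]]
force: [-0.2, -0.6, 0.0]
opening: 1.002
grasp_force: 0.0
```

```bash
python3 - <<'E'
from fit import *
s=bot.read_state();print(s["time_s"],s["position"],s["joint_positions"],s["force"])
mw=bot.camera_model("wrist");im=bot.capture("wrist")
pickle.dump((mw,im),open("w3.pkl","wb"))
cv2.imwrite("pics/w3.png",cv2.resize(im,(0,0),fx=1.25,fy=1.25,interpolation=cv2.INTER_CUBIC))
X=[W(q,[.02-S*p+t*K*.006,sy*.022,.02+K*p+t*S*.006]) for p in (q[5],q[5]-.036) for t in (-1,1) for sy in (-1,1)]
print(proj(mw,X)*1.25)
move(pt-.018*u,RT)
E
```

```text
x y yaw cx cz p [ 0.5998 -0.0997] 8.134846494514727 [-0.0507  0.116   0.1683]
[[ 0.7681 -0.3087]
 [ 0.4458  0.2084]
 [ 0.2208  0.171 ]
 [ 0.0832 -0.6897]
 [ 1.1161 -1.0202]
 [-0.4225 -0.063 ]
 [-1.6739  1.0229]
 [ 0.0773  0.3291]
 [-0.9632  0.4166]
 [ 0.1936 -0.4843]
 [-0.0667  0.0125]
 [-1.3726  0.4807]]
implied cx from axis at same s as cz: -0.04723526702136105
paddle_top [ 0.5241 -0.1105  0.1578] cradle [0.5318 0.0179 0.116 ]
10.05 [ 0.4897 -0.1162  0.2077] [ -41.9408   18.8609  124.3375   66.1503   28.8396 -107.6931] [-0.1727 -0.5704  0.0181]
[[387.7488 313.9394]
 [387.3267 241.5064]
 [408.1034 313.9606]
 [408.8416 241.5386]
 [388.9779 291.5089]
 [388.6741 227.8838]
 [406.6781 291.5298]
 [407.2451 227.9132]]
cm [ 0.0806 -0.0102  7.8777] deg [ 0.0867 -0.0194  0.1502]
```

View pics/w3.png

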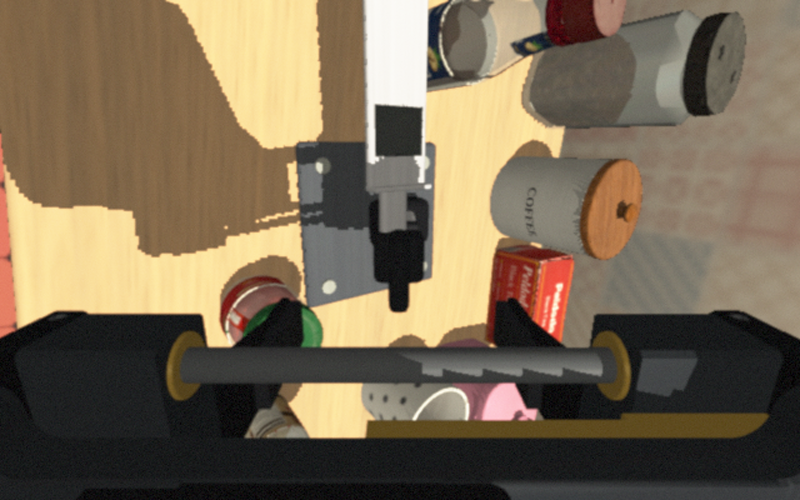

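The paddle end sits at x 388–408, y 238–312, right on the prediction and centred between the fingers. I'm going in.

>>> {"fn": "apply_moves", "kwargs": {
  "steps": [
    [[0.1,0,2,0,0,0,1],[0.1,0,4.5,0,0,0,1],[0.1,0,6.5,0,0,0,1],[0.1,0,7.8,0,0,0,1],[0.1,0,7.8,0,0,0,1],[0.1,0,7.8,0,0,0,-1],[0.1,0,7.8,0,0,0,-1],[0.1,0,7.8,0,0,0,-1],[0.1,0,7.8,0,0,0,-1],[0.1,0,7.8,0,0,0,-1],[0.1,0,7.8,0,0,0,-1],[0.1,0,7.8,0,0,0,-1],[0.1,0,7.8,0,0,0,-1],[0.1,0,7.8,0,0,0,-1]]
  ]
}}

```text
time_s: 11.85
position: [0.5338, -0.1073, 0.1443]
tcp_rot: [[-0.144, 0.81, 0.568], [0.99, 0.118, 0.082], [-0.001, 0.574, -0.819]]
force: [-1.4, -0.3, -1.4]
opening: 0.132
grasp_force: 30.0
```

>>> {"fn": "apply_moves", "kwargs": {
  "steps": [
    [[0,0,-0.6,0,0,0,-1],[0,0,-1.4,0,0,0,-1],[0,0,-2.4,0,0,0,-1],[0,0,-3.4,0,0,0,-1],[0,0,-4.4,0,0,0,-1],[0,0,-5.4,0,0,0,-1],[0,0,-6.4,0,0,0,-1],[0,0,-7.2,0,0,0,-1],[0,0,-7.8,0,0,0,-1],[0,0,-8.2,0,0,0,-1],[0,0,-8.3,0,0,0,-1],[0,0,-8.3,0,0,0,-1],[0,0,-8.3,0,0,0,-1]]
  ]
}}

```text
time_s: 13.48
position: [0.4877, -0.1131, 0.2106]
tcp_rot: [[-0.146, 0.811, 0.567], [0.989, 0.118, 0.087], [0.004, 0.573, -0.819]]
force: [22.8, 4.2, -32.6]
opening: 0.135
grasp_force: 30.0
```

```bash
python3 - <<'E'
from h import *
s=bot.read_state();d=s["position"]-np.array([.5338,-.1073,.1443]);print(np.linalg.norm(d),d/np.linalg.norm(d),s["force"],s["opening"],s["joint_positions"])
E
```

```text
0.08094161289784144 [-0.5694 -0.0713  0.819 ] [ 22.7794   4.2476 -32.6359] 0.13483363156733205 [ -41.897    18.2963  124.3646   64.8828   29.3117 -106.3134]
```

>>> {"fn": "apply_moves", "kwargs": {
  "steps": [
    [[0,0,0.3,0,0,0,-1],[0,0,0.6,0,0,0,-1],[0,0,0.6,0,0,0,-1]]
  ]
}}

```text
time_s: 13.85
position: [0.4899, -0.1127, 0.2075]
tcp_rot: [[-0.145, 0.81, 0.569], [0.989, 0.119, 0.084], [0.001, 0.575, -0.818]]
force: [1.3, 2.5, -5.8]
opening: 0.131
grasp_force: 30.0
```

>>> {"fn": "apply_moves", "kwargs": {
  "steps": [
    [[0,0,0.3,0,0,0,-1],[0,0,0.6,0,0,0,-1],[0,0,0.6,0,0,0,-1]]
  ]
}}

```text
time_s: 14.22
position: [0.4923, -0.1126, 0.2042]
tcp_rot: [[-0.144, 0.809, 0.57], [0.99, 0.119, 0.081], [-0.003, 0.576, -0.818]]
force: [-21.7, -0.9, 22.0]
opening: 0.132
grasp_force: 30.0
```

Under 31 N of push it goes back only about 7 mm, the gap between end stop and lock, while it slides freely at 5–8 N, so it is locked. I'm releasing and retracting.

>>> {"fn": "apply_moves", "kwargs": {
  "steps": [
    [[0,0,-0.4,0,0,0,-1],[0,0,-0.4,0,0,0,1],[0,0,-0.4,0,0,0,1],[0,0,-0.4,0,0,0,1],[0,0,-0.4,0,0,0,1],[0,0,-0.4,0,0,0,1],[0,0,-2,0,0,0,1],[0,0,-4.5,0,0,0,1],[0,0,-8,0,0,0,1],[0,0,-12,0,0,0,1],[0,0,-12,0,0,0,1]]
  ]
}}

```text
time_s: 15.6
position: [0.4256, -0.124, 0.303]
tcp_rot: [[-0.143, 0.807, 0.572], [0.99, 0.12, 0.078], [-0.006, 0.578, -0.816]]
force: [-0.1, -0.7, -0.4]
opening: 0.994
grasp_force: 0.0
```

```bash
python3 - <<'E' | tail -20
from fit import *
s=bot.read_state();print(s["time_s"],s["position"],s["joint_positions"],s["force"])
mw=bot.camera_model("wrist");im=bot.capture("wrist")
pickle.dump((mw,im),open("w4.pkl","wb"))
cv2.imwrite("pics/w4.png",cv2.resize(im[:280],(0,0),fx=1.25,fy=1.25,interpolation=cv2.INTER_CUBIC))
for d in (.079,.082,.086):
  X=[W(q,[.02-S*p+t*K*.006,sy*.022,.02+K*p+t*S*.006]) for p in [q[5]+d] for t in (-1,1) for sy in (-1,1)]
  X+=[W(q,[q[3]-S*d+a*.022,.126+b*.081,q[4]+K*d+.007]) for a in (-1,1) for b in (-1,1)]
  print(d,proj(mw,X)*1.25)
E
```

```text
[371.1515 187.7711]
 [366.9839 -90.9872]
 [420.1192 184.1146]
 [425.3186 -68.4599]]
0.082 [[385.7604 294.3346]
 [385.4596 230.291 ]
 [403.625  294.3748]
 [404.2255 230.353 ]
 [370.8915 188.2739]
 [366.6177 -93.9247]
 [420.3546 184.5406]
 [425.6573 -70.8527]]
0.086 [[385.6115 296.6209]
 [385.2985 231.6965]
 [403.741  296.661 ]
 [404.3567 231.7589]
 [370.5362 188.9609]
 [366.1145 -97.9594]
 [420.6757 185.1216]
 [426.1211 -74.1299]]
```

View pics/w4.png

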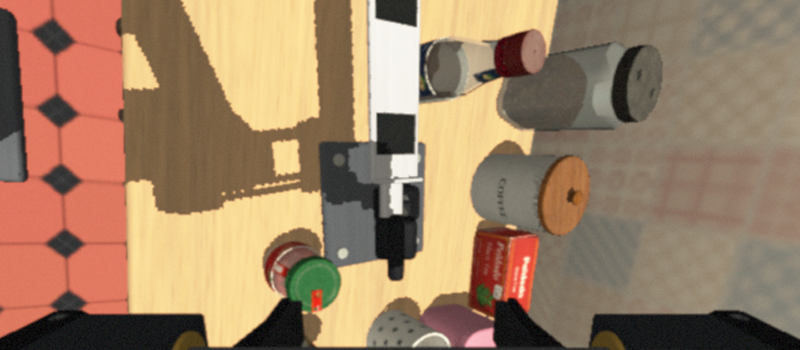

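```bash
python3 - <<'E' | tail -40
from fit import *
for f,ds in (("w3.pkl",(0,)),("w4.pkl",(.05,.065,.08))):
  mw,im=pickle.load(open(f,"rb"));g=cv2.cvtColor(im,cv2.COLOR_BGR2GRAY)
  for d in ds:
    X=[W(q,[.02-S*p+t*K*.006,sy*.022,.02+K*p+t*S*.006]) for p in [q[5]+d] for t in (-1,1) for sy in (-1,1)]
    X+=[W(q,[q[3]-S*d+a*.022,.126-.081,q[4]+K*d+.007]) for a in (-1,1)]
    print(f,d,proj(mw,X).round(1).tolist())
  x0=317
  print("col",x0,g[130:262:2,x0-1:x0+2].mean(1).astype(int).tolist())
  for y in (120,130,140): print("row",y,g[y,285:350].tolist())
  for y in (205,215,222,240): print("row",y,g[y,300:335].tolist())
E
```

```text
x y yaw cx cz p [ 0.5998 -0.0997] 8.134846494514727 [-0.0507  0.116   0.1683]
[[ 0.7681 -0.3087]
 [ 0.4458  0.2084]
 [ 0.2208  0.171 ]
 [ 0.0832 -0.6897]
 [ 1.1161 -1.0202]
 [-0.4225 -0.063 ]
 [-1.6739  1.0229]
 [ 0.0773  0.3291]
 [-0.9632  0.4166]
 [ 0.1936 -0.4843]
 [-0.0667  0.0125]
 [-1.3726  0.4807]]
implied cx from axis at same s as cz: -0.04723526702136105
paddle_top [ 0.5241 -0.1105  0.1578] cradle [0.5318 0.0179 0.116 ]
w3.pkl 0 [[310.2, 251.2], [309.9, 193.2], [326.5, 251.2], [327.1, 193.2], [296.6, 154.5], [341.0, 150.8]]
col 317 [124, 124, 122, 122, 122, 122, 123, 123, 122, 113, 119, 115, 123, 124, 123, 123, 124, 122, 123, 124, 122, 121, 121, 121, 121, 123, 114, 38, 14, 15, 20, 18, 19, 20, 22, 21, 20, 19, 19, 20, 11, 20, 25, 21, 19, 21, 20, 21, 23, 19, 18, 20, 19, 20, 16, 20, 24, 21, 17, 30, 183, 225, 224, 223, 223, 224]
row 120 [54, 51, 50, 53, 53, 51, 63, 97, 150, 201, 233, 243, 246, 244, 226, 131, 55, 44, 45, 42, 44, 43, 44, 41, 46, 44, 43, 45, 46, 44, 48, 42, 46, 42, 44, 47, 42, 45, 46, 47, 44, 39, 47, 43, 46, 43, 45, 43, 45, 44, 49, 84, 170, 234, 228, 158, 117, 109, 
[... 2886 characters left out ...]
, 212, 214, 213, 216]
row 205 [88, 57, 29, 17, 19, 17, 22, 12, 19, 18, 16, 14, 19, 23, 21, 15, 15, 25, 21, 24, 18, 19, 15, 23, 35, 41, 40, 42, 44, 44, 54, 100, 169, 213, 219]
row 215 [214, 218, 215, 212, 212, 211, 210, 211, 211, 189, 105, 33, 29, 25, 34, 36, 50, 49, 51, 50, 44, 47, 84, 152, 204, 217, 214, 214, 220, 222, 224, 222, 219, 219, 222]
row 222 [214, 212, 209, 210, 211, 210, 211, 210, 212, 209, 187, 112, 47, 33, 35, 40, 40, 46, 52, 45, 50, 80, 141, 201, 213, 214, 214, 219, 221, 223, 222, 220, 222, 221, 221]
row 240 [211, 208, 210, 210, 208, 208, 213, 216, 217, 214, 212, 216, 213, 208, 190, 136, 106, 104, 100, 98, 98, 96, 97, 100, 103, 102, 104, 105, 107, 119, 144, 176, 206, 213, 221]
```

```bash
python3 - <<'E' | tail -14
from fit import *
for f in ("w3.pkl","w4.pkl"):
  mw,im=pickle.load(open(f,"rb"))
  print(f,(proj(mw,[W(q,[a*.0735,b*.0735,.012]) for a,b in((-1,-1),(-1,1),(1,-1),(1,1))])*1.25).round(1).tolist(),proj(mw,[.489,-.18,.086])*1.25,-mw["R"].T@mw["t"])
  g=cv2.cvtColor(im,cv2.COLOR_BGR2GRAY)
t=bot.capture("top");mt=bot.camera_model("top")
cv2.imwrite("pics/t5.png",t)
s=bot.read_state();print(s["time_s"])
for d in (0,.05,.08):
  X=[W(q,[q[3]-S*d,.126+b*.081,q[4]+K*d+.007]) for b in (-1,1)]+[W(q,[.02-S*(q[5]+d),0,.02+K*(q[5]+d)])]
  print(d,proj(mt,X).round(1).tolist())
_,_,t2=pickle.load(open("w2.pkl","rb"))
for nm,a in (("before",t2),("now",t)):
  w=(a.min(2)>170)[150:240,270:380];n,l,st,ce=cv2.connectedComponentsWithStats(w.astype(np.uint8))
  print(nm,[(st[i]+[270,150,0,0,0]).tolist() for i in range(1,n) if st[i,4]>15])
E
```

```text
[-0.9632  0.4166]
 [ 0.1936 -0.4843]
 [-0.0667  0.0125]
 [-1.3726  0.4807]]
implied cx from axis at same s as cz: -0.04723526702136105
paddle_top [ 0.5241 -0.1105  0.1578] cradle [0.5318 0.0179 0.116 ]
w3.pkl [[309.7, 309.6], [298.6, 144.0], [432.2, 279.1], [436.0, 143.8]] [[286.8981 348.5322]] [ 0.3929 -0.0532  0.3307]
w4.pkl [[327.8, 270.2], [321.5, 143.3], [422.9, 251.4], [425.5, 143.3]] [[315.9564 289.3915]] [ 0.3283 -0.0604  0.4253]
15.7
0 [[342.2, 200.2], [299.0, 202.0], [355.4, 199.9]]
0.05 [[343.3, 200.1], [298.7, 202.0], [357.0, 199.8]]
0.08 [[344.0, 200.0], [298.5, 201.9], [357.9, 199.7]]
before [[315, 197, 14, 10, 68], [333, 196, 15, 10, 77]]
now [[298, 200, 6, 8, 37]]
```

>>> {"fn": "apply_moves", "kwargs": {
  "steps": [
    [[0,0,0,0,0,0,-1],[0,0,0,0,0,0,-1],[0,0,2,0,0,0,-1],[0,0,4,0,0,0,-1],[0,0,6,0,0,0,-1],[0,0,7,0,0,0,-1],[0,0,7.5,0,0,0,-1],[0,0,8,0,0,0,-1],[0,0,8.3,0,0,0,-1],[0,0,8.5,0,0,0,-1],[0,0,8.5,0,0,0,-1]]
  ]
}}

```text
time_s: 17.08
position: [0.474, -0.116, 0.2316]
tcp_rot: [[-0.144, 0.809, 0.57], [0.99, 0.119, 0.082], [-0.001, 0.576, -0.818]]
force: [-0.2, -1.0, -0.4]
opening: 0.008
grasp_force: 0.0
```

>>> {"fn": "apply_moves", "kwargs": {
  "steps": [
    [[0,0,0.2,0,0,0,-1],[0,0,0.4,0,0,0,-1],[0,0,0.6,0,0,0,-1],[0,0,0.6,0,0,0,-1]]
  ]
}}

```text
time_s: 17.58
position: [0.4775, -0.1154, 0.2264]
tcp_rot: [[-0.144, 0.809, 0.569], [0.99, 0.118, 0.083], [-0.0, 0.575, -0.818]]
force: [-0.1, -0.0, 0.6]
opening: 0.003
grasp_force: 0.0
```

>>> {"fn": "apply_moves", "kwargs": {
  "steps": [
    [[0,0,0.2,0,0,0,-1],[0,0,0.4,0,0,0,-1],[0,0,0.6,0,0,0,-1],[0,0,0.6,0,0,0,-1]]
  ]
}}

```text
time_s: 18.08
position: [0.4809, -0.1149, 0.2215]
tcp_rot: [[-0.144, 0.809, 0.569], [0.99, 0.118, 0.083], [-0.001, 0.575, -0.818]]
force: [0.0, 0.2, 0.4]
opening: 0.001
grasp_force: 0.0
```

>>> {"fn": "apply_moves", "kwargs": {
  "steps": [
    [[0,0,0.3,0,0,0,-1],[0,0,0.6,0,0,0,-1],[0,0,0.8,0,0,0,-1],[0,0,0.8,0,0,0,-1]]
  ]
}}

```text
time_s: 18.58
position: [0.4845, -0.1145, 0.2166]
tcp_rot: [[-0.143, 0.808, 0.571], [0.99, 0.119, 0.08], [-0.004, 0.577, -0.817]]
force: [-20.0, -1.5, 26.4]
opening: 0.005
grasp_force: 16.3
```

>>> {"fn": "apply_moves", "kwargs": {
  "steps": [
    [[0,0,-1,0,0,0,-1],[0,0,-4,0,0,0,-1],[0,0,-8,0,0,0,-1],[0,0,-8,0,0,0,1]]
  ]
}}

```text
time_s: 19.08
position: [0.4399, -0.1217, 0.2823]
tcp_rot: [[-0.143, 0.807, 0.572], [0.99, 0.12, 0.079], [-0.005, 0.578, -0.816]]
force: [-0.1, -0.2, 1.2]
opening: 0.057
grasp_force: 0.0
```

```bash
python3 - <<'E'
from h import *
move([.46,-.30,.26],down(-90))
E
```

```text
cm [-17.9193  -1.8034   1.5726] deg [ 26.3356 -29.9403  94.8714]
```

>>> {"fn": "apply_moves", "kwargs": {
  "steps": [
    [[-6,0,-1,26.3,-29.9,94.9,1],[-12,-1,0,26.3,-29.9,94.9,1],[-17.9,-1.8,1.6,26.3,-29.9,94.9,1],[-17.9,-1.8,1.6,26.3,-29.9,94.9,1],[-17.9,-1.8,1.6,26.3,-29.9,94.9,1],[-17.9,-1.8,1.6,26.3,-29.9,94.9,1],[-17.9,-1.8,1.6,26.3,-29.9,94.9,1],[-17.9,-1.8,1.6,26.3,-29.9,94.9,1],[-17.9,-1.8,1.6,26.3,-29.9,94.9,1],[-17.9,-1.8,1.6,26.3,-29.9,94.9,1],[-17.9,-1.8,1.6,26.3,-29.9,94.9,1]]
  ]
}}

```text
time_s: 20.45
position: [0.4615, -0.2987, 0.2554]
tcp_rot: [[1.0, 0.004, -0.003], [0.004, -1.0, 0.006], [-0.003, -0.006, -1.0]]
force: [-0.1, -0.2, -0.6]
opening: 0.999
grasp_force: 0.0
```

```bash
python3 - <<'E' | tail -25
from fit import *
s=bot.read_state();print(s["time_s"],s["position"],s["joint_positions"])
mw=bot.camera_model("wrist");im=bot.capture("wrist")
pickle.dump((mw,im),open("w5.pkl","wb"))
for d in (0,.06,.08):
  X=[W(q,[.02-S*p+t*K*.006,sy*.022,.02+K*p+t*S*.006]) for p in [q[5]+d] for t in (-1,1) for sy in (-1,1)]
  X+=[W(q,[q[3]-S*d+a*.022,.126-.081,q[4]+K*d+.007]) for a in (-1,1)]
  print(d,proj(mw,X).round(1).tolist())
X=[W(q,[.02-S*.085+a*.015,-.013,.02+K*.085]) for a in (-1,1)];print("tube top",proj(mw,X))
print("base",proj(mw,[W(q,[a*.0735,b*.0735,.012]) for a,b in((-1,-1),(-1,1),(1,-1),(1,1))]).round(1).tolist())
E
```

```text
x y yaw cx cz p [ 0.5998 -0.0997] 8.134846494514727 [-0.0507  0.116   0.1683]
[[ 0.7681 -0.3087]
 [ 0.4458  0.2084]
 [ 0.2208  0.171 ]
 [ 0.0832 -0.6897]
 [ 1.1161 -1.0202]
 [-0.4225 -0.063 ]
 [-1.6739  1.0229]
 [ 0.0773  0.3291]
 [-0.9632  0.4166]
 [ 0.1936 -0.4843]
 [-0.0667  0.0125]
 [-1.3726  0.4807]]
implied cx from axis at same s as cz: -0.04723526702136105
paddle_top [ 0.5241 -0.1105  0.1578] cradle [0.5318 0.0179 0.116 ]
20.45 [ 0.4615 -0.2987  0.2554] [-44.6393  23.0449  91.2978   0.1493  65.9967  45.0589]
0 [[107.5, 134.9], [54.3, 142.6], [97.3, 122.4], [42.2, 130.5], [54.8, 133.1], [35.4, 80.4]]
0.06 [[76.4, 192.0], [14.1, 200.6], [62.8, 179.8], [-2.1, 188.9], [19.4, 182.6], [-5.1, 123.9]]
0.08 [[63.4, 215.8], [-2.7, 224.7], [48.3, 204.0], [-20.8, 213.5], [5.1, 202.7], [-21.7, 141.8]]
tube top [[129.7679  91.6215]
 [119.8451  57.6185]]
base [[222.9, 114.3], [106.4, 131.3], [192.5, -26.2], [62.5, -4.5]]
```

```bash
python3 - <<'E'
from h import *
import pickle
mw,im=pickle.load(open("w5.pkl","rb"));sc=bot.capture("scene");cv2.imwrite("pics/sc5.png",sc)
R=lambda a,f:cv2.resize(a,None,fx=f,fy=f,interpolation=cv2.INTER_CUBIC)
out=np.zeros((598,800,3),np.uint8)
a=R(im[0:260,0:230],2.3);out[:598,:529]=a[:598,:529]
b=R(im[0:260,290:470],1.5);out[:390,529:799]=b
c=R(sc[190:258,310:400],3);out[392:596,529:799]=c
cv2.imwrite("pics/f10.png",out)
E
```

```text
(no output)
```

View pics/f10.png

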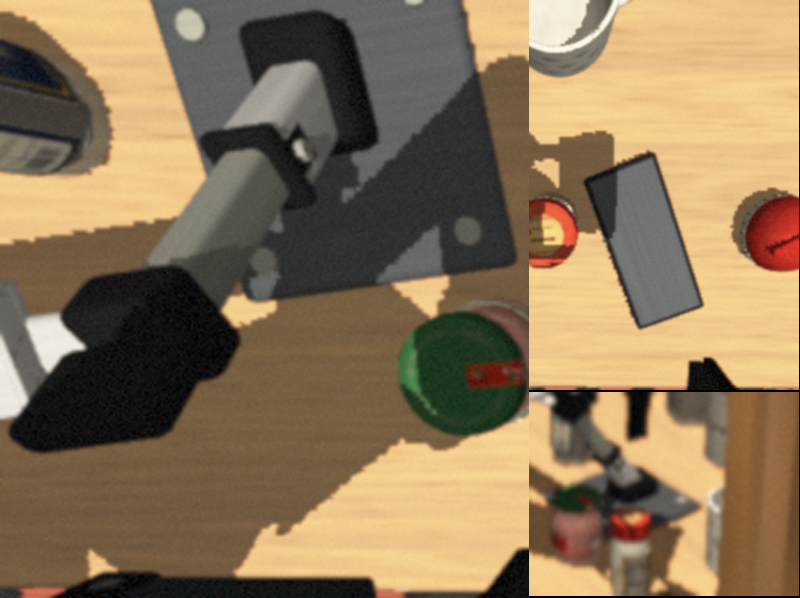

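The white lock button is clearly out of the window at (302,150), so the mast is locked. The bare phone has corners at (585,181), (654,153), (703,303) and (640,328) in the right panel. I'll compute the phone pose, then move over the cradle to measure it with an edge fit.

```bash
python3 - <<'E'
from h import *
import pickle
mw,im=pickle.load(open("w5.pkl","rb"))
c=np.array([plane(mw,(290+(x-529)/1.5,y/1.5),.012) for x,y in((585,181),(654,153),(703,303),(640,328))])
d=c[0]+c[1]-c[2]-c[3];print(c,c.mean(0),np.linalg.norm(c-np.roll(c,-1,0),axis=1),np.degrees(np.arctan2(d[1],d[0])))
for x,y,z in((548,228,.106),(786,230,.055)): print(plane(mw,(290+(x-529)/1.5,y/1.5),z))
move([.42,0.0,.34],down(-90))
E
```

```text
[[ 0.5305 -0.3095  0.012 ]
 [ 0.5523 -0.3642  0.012 ]
 [ 0.4283 -0.4137  0.012 ]
 [ 0.405  -0.3598  0.012 ]] [ 0.479  -0.3618  0.012 ] [0.0589 0.1335 0.0587 0.1353] 21.782352023395006
[ 0.5039 -0.2843  0.106 ]
[ 0.4971 -0.4581  0.055 ]
cm [ -3.9265 -29.8726  -8.2276] deg [-0.3386  0.1796  0.2383]
```

>>> {"fn": "apply_moves", "kwargs": {
  "steps": [
    [[-3.9,-6,-8.2,0,0,0,1],[-3.9,-30,-8.2,0,0,0,1],[-3.9,-30,-8.2,0,0,0,1],[-3.9,-30,-8.2,0,0,0,1],[-3.9,-30,-8.2,0,0,0,1],[-3.9,-30,-8.2,0,0,0,1],[-3.9,-30,-8.2,0,0,0,1],[-3.9,-30,-8.2,0,0,0,1]]
  ]
}}

```text
time_s: 21.55
position: [0.4211, 0.0002, 0.3402]
tcp_rot: [[1.0, 0.001, -0.003], [0.001, -1.0, 0.004], [-0.003, -0.004, -1.0]]
force: [0.9, -0.6, 0.4]
opening: 1.004
grasp_force: 0.0
```

```bash
python3 - <<'E'
from h import *
import pickle
s=bot.read_state();print(s["time_s"],s["position"],s["qvel"].round(2))
mw=bot.camera_model("wrist");im=bot.capture("wrist");pickle.dump((mw,im),open("w6.pkl","wb"))
c=np.array([.4977,.013,.165]);print(proj(mw,c))
# coarse ASCII map of the cradle region
g=cv2.cvtColor(im,cv2.COLOR_BGR2GRAY)
p=proj(mw,c)[0].astype(int);x0,y0=p[0]-115,p[1]-50
print(x0,y0)
a=cv2.resize(g[max(y0,0):y0+100,x0:x0+230],(115,34),interpolation=cv2.INTER_AREA)
for r in a: print("".join(" .:-=+*#%@"[min(9,v//26)] for v in r))
E
```

```text
21.55 [0.4211 0.0002 0.3402] [-1.07  0.51 -0.4   0.13  0.25  0.49]
[[304.7963 114.4474]]
189 64
####+-------------------------------------------=#######################**=::-----------:::........--------:::::-==
####=--------------------------------------------=##############+++*+==----..----------:...........:--------:::::-=
####=--------------------------------------------=*#****+++++==------------..:---------:...........:---------:::::-
###*=----------------------------------------------=-----------------------:.:-----:::::.........:.:---------::::::
###*-----------------------------------------------------------------------:..:...........:::---=*-.:-=-------:::. 
###+-----------------------------------------------------------------------:....::---==+**##%%%*=%-.:-=--------:.  
###=---------------------------------------------------------------------====+**##%%%%%@@@@@@@@#=#=.:-----------.  
##*------------------------------------------------------------===++**##%%%%%%#***+=::=%@@@@@@@#=#+.:---=======-.  
##+------------------------------------------------------+**##%%%%%@@@@#==--
[... 2239 characters left out ...]
####
-------------------------=+*+----------+###########################################################################
---------------------------------------*###########################################################################
--------------------------------------=############################################################################
--------------------------------------+############################################################################
-------------------------------------=*############################################################################
-------------------------------------+#############################################################################
```

```bash
cat > edge.py <<'E'
from h import *
import pickle
from scipy.ndimage import map_coordinates,gaussian_filter1d
from scipy.optimize import least_squares
def edges(im,A,B,inn,n=15,h=7):
    # sub-pixel edge points near segment A-B; inn = inward dir; outermost strong gradient
    g=cv2.cvtColor(im,cv2.COLOR_BGR2GRAY).astype(float);A,B=map(np.array,(A,B));d=(B-A)/np.linalg.norm(B-A)
    nrm=np.array([-d[1],d[0]]);nrm=nrm if nrm@inn>0 else -nrm
    t=np.arange(-h,h+.01,.25);P=[];v=[]
    for f in np.linspace(.08,.92,n):
        c=A+f*(B-A);q=c[:,None]+nrm[:,None]*t
        G=np.abs(gaussian_filter1d(map_coordinates(g,q[::-1],order=1),2,order=1)); k=G[4:-4].argmax()+4
        P.append(c+nrm*t[k]);v.append((round(t[k],2),round(G[k],1)))
    P=np.array(P,np.float32)
    l=cv2.fitLine(P,cv2.DIST_HUBER,0,.01,.01).ravel()
    return l,v
def inter(a,b):
    s=np.linalg.solve(np.c_[a[:2],-b[:2]],b[2:]-a[2:]);return a[2:]+s[0]*a[:2]
E
python3 - <<'E'
from edge import *
mw,im=pickle.load(open("w6.pkl","rb"))
FL,NL,FR,NR=(224,101),(234,143),(386,74),(393,121)
L={}
for n,A,B,inn in (("far",FL,FR,(0,1)),("near",NL,NR,(0,-1)),("left",FL,NL,(1,0)),("right",FR,NR,(-1,0))):
    L[n],v=edges(im,A,B,np.array(inn));print(n,L[n],v)
for a,b in (("far","left"),("near","left"),("far","right"),("near","right")): print(a,b,inter(L[a],L[b]))
E
```

```text
far [  0.9884  -0.1516 306.3876  89.1342] [(np.float64(-0.25), np.float64(1.9)), (np.float64(4.25), np.float64(9.1)), (np.float64(4.25), np.float64(9.5)), (np.float64(4.25), np.float64(8.9)), (np.float64(0.25), np.float64(2.5)), (np.float64(0.75), np.float64(2.4)), (np.float64(0.5), np.float64(1.8)), (np.float64(1.0), np.float64(14.8)), (np.float64(1.25), np.float64(13.8)), (np.float64(1.25), np.float64(14.5)), (np.float64(5.5), np.float64(19.8)), (np.float64(5.5), np.float64(19.1)), (np.float64(6.0), np.float64(18.6)), (np.float64(1.75), np.float64(17.2)), (np.float64(2.25), np.float64(17.8))]
near [  0.9896  -0.1439 319.4399 132.7681] [(np.float64(-4.5), np.float64(2.6)), (np.float64(2.5), np.float64(8.4)), (np.float64(2.5), np.float64(8.8)), (np.float64(-2.0), np.float64(9.4)), (np.float64(-1.75), np.float64(9.6)), (np.float64(-1.75), np.float64(10.7)), (np.float64(-1.0), np.float64(13.3)), (np.float64(-1.5), np.float64(14.2)), (np.float64(-5.5), np.float64(10.1)), (np.float64(-1.5), np.float64(9.4)), (np.float64(-1.5), np.float64(11.2)), (np.float64(-1.5), np.float64(9.8)), (np.f
[... 736 characters left out ...]
9998 385.1135  97.5768] [(np.float64(1.75), np.float64(17.3)), (np.float64(1.75), np.float64(16.5)), (np.float64(2.0), np.float64(16.3)), (np.float64(2.0), np.float64(18.2)), (np.float64(2.75), np.float64(13.2)), (np.float64(5.25), np.float64(10.6)), (np.float64(5.75), np.float64(12.9)), (np.float64(6.0), np.float64(13.2)), (np.float64(6.0), np.float64(11.8)), (np.float64(6.0), np.float64(9.5)), (np.float64(6.0), np.float64(10.8)), (np.float64(6.0), np.float64(7.5)), (np.float64(6.0), np.float64(5.7)), (np.float64(4.75), np.float64(4.5)), (np.float64(5.0), np.float64(4.7))]
far left [222.0956 102.0606]
near left [231.4319 145.5662]
far right [384.7272  77.1206]
near right [385.5963 123.1477]
```

```bash
cat > cr.py <<'E'
from edge import *
mw,im=pickle.load(open("w6.pkl","rb"))
obs=[("f",[(237,98.6),(305,88),(373,78.5)]),("n",[(281.7,138.4),(326.2,131.7),(370.7,125.3)]),("l",[(222.8,105.7),(228.4,131)]),("r",[(384.9,78),(386.1,88)])]
def corner(q,sx,sy,dz):
    c,s=np.cos(q[3]),np.sin(q[3]);a,b=sx*.022,sy*.081
    return [q[0]+c*a-s*b,q[1]+s*a+c*b,q[2]+dz]
def f(q):
    r=[]
    for n,P in obs:
        e={"f":((1,1,0),(1,-1,0)),"n":((-1,1,0),(-1,-1,0)),"l":((1,1,.007),(-1,1,.007)),"r":((1,-1,.007),(-1,-1,.007))}[n]
        A,B=proj(mw,[corner(q,*k) for k in e]);d=(B-A)/np.linalg.norm(B-A)
        r+=[d[0]*(p[1]-A[1])-d[1]*(p[0]-A[0]) for p in P]
    return np.array(r)
if __name__=="__main__":
    R=least_squares(f,[.4977,.013,.165,.14]);print(R.x[:3],np.degrees(R.x[3]),f(R.x))
    print(proj(mw,[corner(R.x,a,b,.007) for a,b in((1,1),(-1,1),(1,-1),(-1,-1))]))
    for z in (.155,.160,.165,.170,.175,.18):
        r=least_squares(lambda q:f([q[0],q[1],z,q[2]]),[.4977,.013,.14]);print(z,r.x[:2],np.degrees(r.x[2]),r.cost)
E
python3 cr.py
```

```text
[0.5002 0.012  0.1578] 7.989449813084293 [-0.2974 -0.793  -0.2006  0.7339  0.3658  0.2946 -0.1127 -0.2616  0.4117
 -0.0608]
[[221.5918 100.6243]
 [231.2006 145.2489]
 [385.1904  76.3147]
 [388.5718 122.8788]]
0.155 [0.5002 0.0121] 7.899274045706689 1.9771817818123776
0.16 [0.5002 0.0119] 8.056635115605646 1.5270211591491185
0.165 [0.5001 0.0117] 8.20995841481825 8.202728552892443
0.17 [0.5    0.0115] 8.359348215644 22.697015427481844
0.175 [0.5    0.0114] 8.50495613741889 45.76961355279152
0.18 [0.4999 0.0112] 8.6468736573821 78.254610576669
```

```bash
python3 - <<'E'
from h import *
move([.4585,-.3701,.16],down(-68.4)); move([.4585,-.3701,.014],down(-68.4))
E
```

```text
cm [ 3.7714 37.0715 17.8672] deg [ -0.2482   0.112  -21.5886]
cm [ 3.811  37.1279 32.467 ] deg [ -0.2482   0.112  -21.5886]
```

>>> {"fn": "apply_moves", "kwargs": {
  "steps": [
    [[3.8,37.1,2,0,0,-21.6,0.72],[3.8,37.1,2,0,0,-21.6,0.72],[3.8,37.1,2,0,0,-21.6,0.72],[3.8,37.1,2,0,0,-21.6,0.72],[3.8,37.1,2,0,0,-21.6,0.72],[3.8,37.1,8,0,0,-21.6,0.72],[3.8,37.1,14,0,0,-21.6,0.72],[3.8,37.1,18,0,0,-21.6,0.72],[3.8,37.1,18,0,0,-21.6,0.72]]
  ]
}}

```text
time_s: 22.72
position: [0.4554, -0.3684, 0.1534]
tcp_rot: [[0.931, 0.366, -0.011], [0.366, -0.93, 0.014], [-0.005, -0.017, -1.0]]
force: [0.7, 0.0, 0.2]
opening: 0.863
grasp_force: 0.0
```

```bash
python3 - <<'E'
from h import *
s=bot.read_state();print(s["opening"])
move([.4585,-.3701,.014],down(-68.4))
mw=bot.camera_model("wrist");im=bot.capture("wrist")
# phone contour: dark, grey region in the upper part of the picture
g=cv2.cvtColor(im,cv2.COLOR_BGR2GRAY);c=proj(mw,[.479,-.362,.012])[0];print(c)
x0,y0=int(c[0])-110,max(0,int(c[1])-80)
a=cv2.resize(g[y0:y0+220,x0:x0+220],(110,55),interpolation=cv2.INTER_AREA);print(x0,y0)
print(proj(mw,[[.479+a*.07*.9304-b*.031*.3665,-.362+a*.07*.3665+b*.031*.9304,.012] for a,b in((1,1),(1,-1),(-1,-1),(-1,1))]))
for r in a: print("".join(" .:-=+*#%@"[min(9,v//26)] for v in r))
E
```

```text
0.8631843314037767
cm [ 0.2978  0.5066 13.9324] deg [-0.9646  0.2846 -0.1235]
[322.0397 171.3665]
212 91
[[287.0606  92.5988]
 [357.6319  92.5046]
 [352.6547 240.3066]
 [291.1003 239.9194]]
:::::::::....:::--:::-------------------::::::::::::::::::-+==+===-=--===+====++-------------=*%%%%%%%%%%%%%%#
::::::::::::....-=-::::::------------:.                     ........   .---------------------=*%%%%%%%%%%%%%%%
---::::::::::....:==-:.::::----------: .....................:--=-=-:... :---------------------+%%%%%%%%%%%%%%#
----::::::::::....:-==:..:::---------: ...:................:..::::......:--------------------=#%%%%%%%%%%%%%%%
--------:::::::....:===:.::::---------......................:...........---------------------=*####%%%%%%%%%%%
---------:::::::....:==-:.::::-------:..................................---------------------=*########%%%%%%%
=---------::::::....:===::::::--------...........................:-:.. .---------------------+#############%%%
----------::::::.....-==-:::::--------..........................:-=:.. .---------------------+################
::--------::::::.....=
[... 4485 characters left out ...]
...........................................
..:.......................:......:..........................:..................::.........................:...
:::::.:::.::::::::..::.:.:::::..:.:::......::::.:::::.:::::::.:::::::::::.::..:..:::::..::.:::.::..:::..::.:::
::::.:::.::.:::::::::::::::.:::::.::.:.:::.:.:.:..:.::.:.::.::.::::.:::.:.:::.::::::.:::.::::.::.:::::::::::::
::..:...:......:..::........:.....:............::........::...::....:.:.....:..:.........:...................:
..............::::::::::::::::::::::::.....::::::::::::::::.::::::::::::::::::::::::::::::::::................
   .   .    .=++++=++++++++++++++++++=---=+++++++++++++==---=++++++***##############%%%%%%%%%*.   .:.
```

>>> {"fn": "apply_moves", "kwargs": {
  "steps": [
    [[0,0,4,0,0,0,0.72],[0,0,8,0,0,0,0.72],[0,0,11.5,0,0,0,0.72],[0,0,13.5,0,0,0,0.72],[0,0,14.3,0,0,0,0.72],[0,0,14.3,0,0,0,0.72],[0,0,14.3,0,0,0,0.72]]
  ]
}}

```text
time_s: 23.65
position: [0.4597, -0.3699, 0.0178]
tcp_rot: [[0.929, 0.369, -0.0], [0.369, -0.929, 0.001], [0.0, -0.001, -1.0]]
force: [-0.1, 0.1, 0.5]
opening: 0.86
grasp_force: 0.0
```

>>> {"fn": "apply_moves", "kwargs": {
  "steps": [
    [[0,0,0.3,0,0,0,0.72],[0,0,0.35,0,0,0,-1],[0,0,0.35,0,0,0,-1],[0,0,0.35,0,0,0,-1],[0,0,0.35,0,0,0,-1],[0,0,0.35,0,0,0,-1]]
  ]
}}

```text
time_s: 24.4
position: [0.4585, -0.3685, 0.0124]
tcp_rot: [[0.929, 0.369, -0.003], [0.369, -0.929, 0.005], [-0.001, -0.006, -1.0]]
force: [-0.3, 0.8, 2.8]
opening: 0.706
grasp_force: 30.0
```

>>> {"fn": "apply_moves", "kwargs": {
  "steps": [
    [[0,0,-1,0,0,0,-1],[0,0,-4,0,0,0,-1],[0,0,-9,0,0,0,-1],[0,0,-15,0,0,0,-1],[0,0,-20,0,0,0,-1],[0,0,-25,0,0,0,-1],[0,0,-29,0,0,0,-1],[0,0,-29,0,0,0,-1],[0,0,-29,0,0,0,-1]]
  ]
}}

```text
time_s: 25.52
position: [0.4587, -0.3692, 0.3013]
tcp_rot: [[0.929, 0.369, -0.004], [0.369, -0.929, 0.006], [-0.002, -0.007, -1.0]]
force: [-0.4, 0.0, -2.8]
opening: 0.708
grasp_force: 30.0
```

```bash
python3 - <<'E'
from h import *
s=bot.read_state();print(s["opening"],s["grasp_force"],s["force"])
move([.503,-.0083,.30],down(8.0))
E
```

```text
0.7081209592655873 29.993222057819366 [-0.3835  0.024  -2.7822]
cm [ 17.4331 -31.912    0.3182] deg [ -0.3939  -0.1814 -76.355 ]
```

>>> {"fn": "apply_moves", "kwargs": {
  "steps": [
    [[1.5,-3,0,0,0,-6,-1],[4,-7.5,0,0,0,-16,-1],[6.5,-12,0,0,0,-26,-1],[9,-16.5,0,0,0,-36,-1],[11.5,-21,0,0,0,-46,-1],[14,-25.5,0,-0.2,-0.1,-56,-1],[16,-29.5,0,-0.4,-0.2,-66,-1],[17.4,-31.9,0,-0.4,-0.2,-74,-1],[17.4,-31.9,0,-0.4,-0.2,-76.4,-1],[17.4,-31.9,0,-0.4,-0.2,-76.4,-1],[17.4,-31.9,0,-0.4,-0.2,-76.4,-1]]
  ]
}}

```text
time_s: 26.9
position: [0.5029, -0.0095, 0.3025]
tcp_rot: [[-0.139, 0.99, -0.001], [0.99, 0.139, -0.001], [-0.001, -0.001, -1.0]]
force: [-0.3, 0.1, -0.7]
opening: 0.71
grasp_force: 30.0
```

```bash
python3 - <<'E'
from h import *
s=bot.read_state();print(s["opening"],s["grasp_force"],s["force"],s["joint_positions"])
move([.503,-.0083,.178],down(8.0))
mw=bot.camera_model("wrist");im=bot.capture("wrist");g=cv2.cvtColor(im,cv2.COLOR_BGR2GRAY)
# phone far end and cradle far lip, ahead of the tool (tool x = stand +y)
T,p=s["tcp_rot"],s["position"]
ph=[p+T@[.0205+a*.07,b*.031,-.0004+.0] for a in(1,-1) for b in(1,-1)];print("phone pred",proj(mw,ph).round(1).tolist())
a8=np.radians(8);ex,ey=np.array([np.cos(a8),np.sin(a8),0]),np.array([-np.sin(a8),np.cos(a8),0])
print("lip pred",proj(mw,[np.array([.5002,.012,.165])+a*.022*ex+b*.081*ey for b in(1,-1) for a in(1,-1)]).round(1).tolist())
a=cv2.resize(g[0:300,230:430],(100,75),interpolation=cv2.INTER_AREA)
for r in a: print("".join(" .:-=+*#%@"[min(9,v//26)] for v in r))
E
```

```text
0.7104239074998493 29.9932461977005 [-0.3181  0.1107 -0.7377] [-13.7761  16.0562  94.1318  -0.1011  69.8512 -21.7221]
cm [ 0.1346  0.0435 12.4533] deg [-0.0715  0.0736 -0.0191]
phone pred [[387.3, 79.8], [248.8, 79.7], [372.1, 341.2], [264.2, 341.3]]
lip pred [[344.3, 80.9], [293.1, 80.9], [340.6, 253.4], [296.8, 253.4]]
===============================================*%%%%%%%%%%%%%%%%%%%%%%%%%%%%%%%%%%%%%%%%%%%%%%%%%%%%
=================================================#%%%##%%%%%%%%%%%%%%%%%%%%%%%%%%%%%%%%%%%%%%%%%%%%%
=========================================================+***#%%%%%%%%%%%%%%%%%%%%%%%%%%%%%%%%%%%%%%
===============================================================++*#%%%%%%%%%%%%%%%%%%%%%%%%%%%%%%%%%
=====================================================================*#%%%%%%%%%%%%%%%%%%%%%%%%%%%%%
========================================================================+*%%%%%%%%%%%%%%%%%%%%%%%%%%
===========================================================================+*#%%%%%%%%%%%%%%%%%%%%%%
======================================================================
[... 6097 characters left out ...]
             .:::::::::::::::::::::::::::::::::::::::::::::::::.                       .=#%%%%
...............................................................................................:====
.......:.:......:...:..:..:.......:.::.:.:.:...:...........:.....:....:..:......:.....:.....::::...:
::::::::::::::::::::::::::::::::::::::::::::::::::::::::::::::::::::::::::::::::::::::::::::::::::::
::::::::::::::::::::::::::::::::::::::::::::::::::::::::::::::::::::::::::::::::::::::::::::::::::::
::::::::::::::::::::::::::::::::::::::::::::::::::::::::::::::::::::::::::::::::::::::::::::::::::::
::::::::::::::::::::::::::::::::::::::::::::::::::::::::::::::::::::::::::::::::::::::::::::::::::::
```

>>> {"fn": "apply_moves", "kwargs": {
  "steps": [
    [[0.1,0,3,0,0,0,-1],[0.1,0,7,0,0,0,-1],[0.1,0,10,0,0,0,-1],[0.1,0,11.5,0,0,0,-1],[0.1,0,12.2,0,0,0,-1],[0.1,0,12.2,0,0,0,-1],[0.1,0,12.2,0,0,0,-1]]
  ]
}}

```text
time_s: 27.82
position: [0.5041, -0.0088, 0.1824]
tcp_rot: [[-0.14, 0.99, 0.003], [0.99, 0.14, -0.002], [-0.003, 0.003, -1.0]]
force: [-0.4, -0.1, -0.9]
opening: 0.714
grasp_force: 30.0
```

>>> {"fn": "apply_moves", "kwargs": {
  "steps": [
    [[0,-0.1,0.2,0,0,0,-1],[0,-0.1,0.4,0,0,0,-1],[0,-0.1,0.6,0,0,0,-1],[0,-0.1,0.6,0,0,0,-1]]
  ]
}}

```text
time_s: 28.32
position: [0.5036, -0.0089, 0.1799]
tcp_rot: [[-0.141, 0.99, 0.005], [0.99, 0.141, -0.003], [-0.004, 0.005, -1.0]]
force: [-4.9, 0.7, 25.0]
opening: 0.708
grasp_force: 30.0
```

```bash
python3 - <<'E'
from cr import *
import cr
s=bot.read_state();print(s["force"],s["moment"],"tool frame M",s["tcp_rot"].T@s["moment"],s["tcp_rot"].T@s["force"])
K0=mw["intrinsics"].copy()
for k in (1,.98,.96,.95):
    K=K0.copy();K[0,0]*=k;K[1,1]*=k;cr.mw["intrinsics"]=K
    R=least_squares(f,[.5,.012,.165,.14]);print(k,R.x[:3],np.degrees(R.x[3]),R.cost)
m5,_=pickle.load(open("w5.pkl","rb"))
for k in (1,.96):
    m=dict(m5);m["intrinsics"]=m5["intrinsics"].copy();m["intrinsics"][[0,1],[0,1]]*=k
    c=np.array([plane(m,(290+(x-529)/1.5,y/1.5),.012) for x,y in((585,181),(654,153),(703,303),(640,328))]);print(c.mean(0),np.linalg.norm(c-np.roll(c,-1,0),axis=1))
E
```

```text
[-4.9483  0.698  24.9914] [0.147  1.2071 0.055 ] tool frame M [ 1.1742  0.3158 -0.0582] [  1.2873  -4.6801 -25.0197]
1 [0.5002 0.012  0.1578] 7.989449795932135 0.8855655007117701
0.98 [0.502  0.012  0.1637] 7.975646428841344 0.8241450396542528
0.96 [0.5038 0.012  0.1696] 7.961342781428591 0.7642063775589252
0.95 [0.5047 0.012  0.1726] 7.953994698849126 0.7349025093857564
[ 0.479  -0.3618  0.012 ] [0.0589 0.1335 0.0587 0.1353]
[ 0.4812 -0.3644  0.012 ] [0.0611 0.1387 0.0611 0.1406]
```

Focal length turns out 4% high. Corrected, the phone reads 61 × 139 mm and the cradle z = 0.169, which matches the contact height, so the phone is resting on the plate. I'll lift it a little, shift 3 mm in x and set it down.

>>> {"fn": "apply_moves", "kwargs": {
  "steps": [
    [[0,0,-0.6,0,0,0,-1],[0,0.3,-0.7,0,0,0,-1],[0,0.3,-0.7,0,0,0,-1],[0,0.3,-0.4,0,0,0,-1],[0,0.3,-0.2,0,0,0,-1],[0,0.3,-0.15,0,0,0,-1],[0,0.3,-0.15,0,0,0,-1]]
  ]
}}

```text
time_s: 29.2
position: [0.5057, -0.0083, 0.18]
tcp_rot: [[-0.14, 0.99, 0.002], [0.99, 0.14, -0.002], [-0.003, 0.002, -1.0]]
force: [-5.4, 2.0, 21.6]
opening: 0.709
grasp_force: 30.0
```

>>> {"fn": "apply_moves", "kwargs": {
  "steps": [
    [[0,0,-0.1,0,0,0,-1],[0,0,-0.12,0,0,0,0.72],[0,0,-0.12,0,0,0,0.72],[0,0,-0.12,0,0,0,0.72],[0,0,-0.12,0,0,0,0.72],[0,0,-1,0,0,0,0.72],[0,0,-4,0,0,0,0.72],[0,0,-9,0,0,0,0.72],[0,0,-14,0,0,0,0.72],[0,0,-14,0,0,0,0.72],[0,0,-14,0,0,0,0.72]]
  ]
}}

```text
time_s: 30.58
position: [0.5047, -0.0079, 0.3172]
tcp_rot: [[-0.14, 0.99, 0.001], [0.99, 0.14, -0.002], [-0.002, 0.001, -1.0]]
force: [-0.4, -0.2, -0.2]
opening: 0.862
grasp_force: 0.0
```

```bash
python3 - <<'E'
from h import *
s=bot.read_state();print(s["time_s"],s["position"],s["force"])
mw=bot.camera_model("wrist");mw["intrinsics"][[0,1],[0,1]]*=.96
im=bot.capture("wrist");g=cv2.cvtColor(im,cv2.COLOR_BGR2GRAY)
a8=np.radians(8);ex,ey=np.array([np.cos(a8),np.sin(a8),0]),np.array([-np.sin(a8),np.cos(a8),0]);c=np.array([.5038,.012,.168])
print("lip outer",proj(mw,[c+[0,0,.007]+a*.022*ex+b*.081*ey for b in(1,-1) for a in(1,-1)]).round(1).tolist())
print("phone",proj(mw,[c+[0,0,.012]+a*.031*ex+b*.07*ey for b in(1,-1) for a in(1,-1)]).round(1).tolist())
p=proj(mw,c)[0].astype(int);print(p)
x0=p[0]-60;a=cv2.resize(g[max(0,p[1]-110):p[1]+110,x0:x0+120],(80,73),interpolation=cv2.INTER_AREA);print(x0,max(0,p[1]-110),min(400,p[1]+110))
for r in a: print("".join(" .:-=+*#%@"[min(9,v//26)] for v in r))
E
```

```text
30.575 [ 0.5047 -0.0079  0.3172] [-0.3517 -0.2212 -0.1763]
lip outer [[344.3, 88.4], [296.0, 88.3], [340.4, 251.0], [299.1, 251.0]]
phone [[354.4, 100.9], [285.9, 100.8], [349.6, 243.4], [290.0, 243.4]]
[319 174]
259 64 284
%%%%%%%%##+=====================================================*%%%%%%%%%%%%%%%
%%%%%%%%%%%%##++===============================================+#%%%%%%%%%%%%%%%
%%%%%%%%%%%%%%%%#*============================================+#%%%%%%%%%%%%%%%%
%%%%%%%%%%%%%%%%%%%##+===========================================+*#%%%%%%%%%%%%
%%%%%%%%%%%%%%%%%%%%%%%#**========================================+#%%%%%%%%%%%%
%%%%%%%%%%%%%%%%%%%%%%####+===================+*******+===========*%%%%%%%%%%%%%
%%%%%%%%%%%%%%%%%%%%%#+=======================#%@@@@@%#+==========+*####%%%%%%%%
%%%%%%%%%%%%%%%%%%%%%%*++++++++++++++++++++++#%@@@@@@@*=================+%%%%%%%
%%%%%%%%%%%%%%%%%%%%%%*+++++++++++++++++++++*@@@@@@@@@*=================+#####%%
%%%%%%%%%%%%%%%%%%%%%%*+++++++++++++++++++++#@@@@@@@@@*=========================
%%%%%%%%%%%%%%%%%%%%%%*++++++++++++++++++++#@@@@@@@@@@*===========
[... 4336 characters left out ...]
.::-#@@@@@@@@@@@*=======------------==+++++-...-+++=
%%%%%%%%%%%#=--=++=---------::::+%@@@@@@@@@%*====------------===++++++=:...:====
%%%%%%%%%%#+=*+=-----------:-:::=*###%@@@@@@*=------------===+++++++=-:....-====
%%%%%%%%%%**+-----------------::-====+#@@@@%*-----------==++++++++======--======
%%%%%%%%%#=====--------------:...:----++===--:::-----===++++++++================
%%%%%%%%%#=-=--::........:::.                   .:--=+++++++++++++++++++++++++++
#########+-::....::::::.....           .        ..:-======+*####################
::::::::::..........................................:::..:::::::::::::::::::::::
..:.:.::::::::.......:......::...:.::...::.:::.:..:::::...:..:.:..:...:::...::..
```

The phone lies flat between both lips: its ends are at y ≈ 97 and 243, and both white lips show outside them. It sits within about 2–3 mm of centre, and the gripper is clear.

```bash
python3 -c "
from rig import bot
print(bot.hand_in())"
```

```text
the job is handed in; nothing more can be done
None
```

I handed the job in at about 31 s: the shaker is upright on the bare worktop, the mast is locked with its button out, and the phone lies flat between the cradle lips, about 2–3 mm off centre; hand-in returned no verdict.

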